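Find the solid brush head and present it to the boring machine

ROBOT

A 7-joint arm with a two-finger parallel gripper is mounted at the origin on the work surface. World frame = base frame: x ahead of the robot, y to its left, z up, the work surface at z = 0. Lengths are in m, angles in rad, forces in N, time in s.
With the tool pointing down it reaches from about 0.4 to 0.85 m from the base axis. Payload 10.4 kg.
Tool frame: the origin (TCP) lies on the centre line of the jaws, within the pads' length; the fingertips stand 17 mm ahead of it and the grasp point (between the pads) lies 2 mm behind it; z points along the fingers, y is the line along which they close (so a half turn about z gives the same grasp; the last joint's range is limited). The gripper opens to 85 mm and grips with 20 to 120 N. Pads are 22 mm wide; open, the fingers measure 114 mm over their backs; the gripper's body (76 mm by 85 mm) begins 54 mm behind the grasp point. The pads swing forward as they close: fully open they stand 13 mm farther back than shut.
Start: joints at [1.152, 0.332, -0.065, 1.46, 0.022, 1.35, -0.088], TCP at [0.241, -0.577, 0.209] pointing down, gripper open.
Joint ranges: [-2.6, 2.6], [-0.5, 2.12], [-1.47, 1.34], [0.16, 2.42], [-1.27, 4.41], [0.06, 2.06], [-2.6, 2.6]. Speed limits (rad/s): [2.22, 2.22, 2.79, 2.79, 3.14, 3.14, 3.14].

INTERFACE

Orientations are given as a unit quaternion [x, y, z, w].
In Python, from workcell import get_obs, optics, job gives the robot as it stands. The module is installed in compiled form; this text tells all that it offers.
- The arm moves only by the tool send_rows, never from a script. Its argument "plan" is a list that holds one entry, the list of rows, each a list of 7 numbers: the turn, a rotation vector about the tool's x, y, z in units of 1.5 rad (1.0 is 1.5 rad), then the shift along the tool's x, y, z in units of 20 cm (1.0 is 20 cm), then the opening, from 0 (shut) to 1 (fully open). A call has 1 to 20 rows; each row shifts and turns the commanded pose from where the row before left it, along the tool's axes as they then stand; what a row does not reach is not made up. A row lasts 1/12 s, in which the tool goes at most 41.7 mm and 7.16 degrees, less where a joint would pass 70% of its speed; a pose out of reach is approached as far as the arm can. A call with a number of a shift or a turn outside -1 to 1 is refused whole. A call with a gripper value outside its range is refused whole. The fingers move at their own pace and stop on an object; "squeeze" is the grip in N (left out, the last holds). Time passes only in rows, so rows that do not move let the fingers close. It gives the time, the measured TCP pose, the force, the opening and the grip force at its end, in the units of the state.
- get_obs(): the state, without advancing time (a new reading comes with each control period).
- optics.camera(name): name is "scene" or "top" or "wrist"; returns the picture (420x560x3 uint8, red, green, blue); there is no depth.
- optics.get_calibration(name): a dict with "intrinsics" (3x3 intrinsics, pixels), "world_from_camera" (4x4, takes a point from camera to world coordinates); the wrist camera has in their place "T_tool_cam" (4x4, takes a point from camera to tool coordinates, whose origin is the TCP and whose axes are the flange's). Camera axes: x right, y up, looking along -z (the intrinsics and any distortion apply to the point x, -y, -z); pixel columns grow to the right and rows downward; lengths in m; the calibration is good to about 2 mm. The wrist camera is an equidistant fisheye: a pixel r from the principal point sees the ray r / f radians off the axis. A picture is of the moment at which its call begins: read the wrist's pose just before it. get_calibration takes no time and is no camera call.
- job.hand_in(): hands the job in; it is judged then, once.
The state is a dict: "clock": time; "joint_pos": joint angles; "joint_velocities": joint speeds; "tau": joint torques, N m; "position": TCP position; "ee_rot": TCP orientation; "ft_force": force on the tool from outside, world axes, zero at the start; "torque": the same for the moment, N m; "grip_width": opening from 0.0 (shut) to 1.0 (fully open); "grasp_force": force on a finger pad.
Only numpy, scipy, OpenCV 4.12 (cv2) and the standard library are available. Lean on these libraries where they do the work, as an engineer would, in place of code of your own. Each camera call takes 0.05 s, during which the arm holds its last target. There are 200 camera calls.

TASK

Before the boring machine is fed, test its stop: press the red mushroom button fully down and let it spring back, then turn it clockwise (seen from above) to its end to reset it. Then lift the two dark brush heads clear of the cardboard in turn to feel which is heavier, leaving the lighter one standing upright on the cardboard. Finish while holding the heavier, solid one still and upright in the gripper, centred about 6 cm above the aluminium nest of the green machine without setting it in; do not knock a head over and leave the knife, jar and whetstone where they are.

Things in the scene. Friction and masses are not known exactly. Their poses are not given: they have to be found in the camera images.
- head_a: dark rosewood brush head, one of two alike, 115 mm tall, upright on the cardboard about 150 mm from the other; bulb 62 mm wide up to 32 mm, straight neck 42 mm in diameter from 52 to 105 mm (grip here). One is solid, the other hollow with about half the weight (both 100 to 350 g); which is which cannot be seen, and either may stand on either side. Origin: centre of the underside, z up its axis
- head_b: dark rosewood brush head, one of two alike, 115 mm tall, upright on the cardboard about 150 mm from the other; bulb 62 mm wide up to 32 mm, straight neck 42 mm in diameter from 52 to 105 mm (grip here). One is solid, the other hollow with about half the weight (both 100 to 350 g); which is which cannot be seen, and either may stand on either side. Origin: centre of the underside, z up its axis
- board: flat piece of brown cardboard fixed to the table, 200 mm (x) by 280 mm (y), 5 mm thick; the two heads stand on it side by side along its y. Origin: centre of its underside
- borer: green boring machine fixed to the table, 160 x 160 x 70 mm box with a dark motor, 66 mm in diameter, sticking 100 mm out of its +x side; a raised aluminium ring, the nest, in the middle of its top. It and the grey stop box stand on either side of the cardboard and may change sides. Origin: centre of the box's underside
- nest (a point): centre of the mouth of the aluminium nest ring on the green machine, 85 mm above the table; ring 84 mm outside, 68 mm inside, 15 mm high
- stop_box: grey box of the stop button, fixed to the table, 100 x 100 x 60 mm, with a green mark on its top that shows the reset end. Origin: centre of its underside
- stop_top (a point): centre of the top of the red mushroom button on the grey box, 98 mm above the table when up. Button: round, 40 mm in diameter, 24 mm tall, its straight side from 2 to 19 mm above its lower edge; lower edge 14 mm above the box. It is pressed and turned as one piece
- stop_press (a joint): travel of the red button, m: 0 up, 0.006 fully down; springs back up; about 1 N starts it, 4.5 N takes it fully down
- stop_twist (a joint): turn of the red button, rad: grows clockwise seen from above, starts at 0 to 0.3, ends at a hard stop at 1.2 where its white line meets the green mark; stays where it is left, friction about 0.05 N m
- knife: bystander: carving knife lying along y on the far (+x) edge of the cardboard, blue handle 100 x 18 x 13 mm, blade 75 mm; origin near its middle, on its underside
- jar: bystander: amber jar with white cap, 50 mm in diameter, 70 mm tall; origin at the centre of its underside
- whetstone: bystander: reddish whetstone, 50 x 140 x 22 mm, lying along y; origin at the centre of its underside

How it is judged:
On the way, in this order (a step that is already met when the one before it is completed fails the run):
1. the red button is pressed down, at least 4.5 of its 6 mm (value of joint stop_press above 0.0045 m), for 0.1 s.
2. the red button is turned clockwise to its end, past 1.0 rad (value of joint stop_twist above 1 rad), for 0.1 s.
3. the lighter head is lifted by the gripper, at least 20 mm clear of the cardboard (the heavier may be lifted before or after; it is held at the end) (((z of head_a in the frame of board above 0.025 m and contact force between head_a and the fingers above 0.5 N and contact force between head_b and board above 2.1 N) or (z of head_b in the frame of board above 0.025 m and contact force between head_b and the fingers above 0.5 N and contact force between head_a and board above 2.1 N))), for 0.2 s.
At the end, for the whole second after the job is handed in: The heavier head is held still, upright (0.25 rad), within 30 mm of the nest's axis, underside 20 to 140 mm above its mouth, touching neither machine nor other head; the lighter stands upright (0.15 rad), still and released on the cardboard; the button is up and turned past 1.0 rad (value of joint stop_twist above 1 rad and value of joint stop_press below 0.002 m and ((contact force between head_a and the fingers above 0.5 N and horizontal distance between head_a and nest below 0.03 m and z of head_a in the frame of nest between 0.02 and 0.14 m and angle between head_a's own z axis and vertical below 0.25 rad and linear speed of head_a below 0.03 m/s and contact force between head_a and borer below 0.05 N and contact force between head_a and head_b below 0.05 N and angle between head_b's own z axis and vertical below 0.15 rad and z of head_b in the frame of board between -0.001 and 0.012 m and contact force between head_b and board between 0.5 and 2.1 N and linear speed of head_b below 0.02 m/s and contact force between head_b and the fingers below 0.05 N) or (contact force between head_b and the fingers above 0.5 N and horizontal distance between head_b and nest below 0.03 m and z of head_b in the frame of nest between 0.02 and 0.14 m and angle between head_b's own z axis and vertical below 0.25 rad and linear speed of head_b below 0.03 m/s and contact force between head_b and borer below 0.05 N and contact force between head_b and head_a below 0.05 N and angle between head_a's own z axis and vertical below 0.15 rad and z of head_a in the frame of board between -0.001 and 0.012 m and contact force between head_a and board between 0.5 and 2.1 N and linear speed of head_a below 0.02 m/s and contact force between head_a and the fingers below 0.05 N))); the arm keeps its last pose, push and grip.
It fails at once if a brush head is knocked over (tilted more than 0.7 rad) (angle between any of head_a, head_b's own z axis and vertical above 0.7 rad).
It fails at once if the knife, jar or whetstone is moved more than 30 mm (distance of any of knife, jar, whetstone from where it was at the start of the episode above 0.03 m).
It also fails if it takes over 72 s, if anything falls off the work surface, if the arm or the gripper's body presses on something with over 40 N, if the wrist force passes 120 N, or if a joint passes its speed limit or range.

## Working session

There is one attempt and no reset: what is moved stays moved. The work goes in short steps, Python scripts to look and compute and a tool call to move; the robot and the scene stay as the last step left them, time stands still between calls to the robot, and variables do not carry over. Pictures are saved under pics/ and viewed, at most 10 in all, crops included, and the job is handed in when it is done.

Besides the shell and the picture viewer there is one more tool, called after "Emit:" by a JSON object that holds its "name" and its "arguments". send_rows: Moves the arm, as the interface text tells. Its arguments: {"type":"object","properties":{"plan":{"type":"array"},"squeeze":{"type":"number"}},"required":["plan"]}

```bash
mkdir -p pics
python3 - <<'E'
from workcell import get_obs, optics
import cv2,numpy as np
np.set_printoptions(precision=4,suppress=True)
print(get_obs())
for n in ["scene","top","wrist"]:
    im=optics.camera(n); cv2.imwrite(f"pics/{n}0.png",im[...,::-1]); print(n,optics.get_calibration(n))
a=[cv2.imread(f"pics/{n}0.png") for n in ["scene","top"]]
E
```

```text
{'clock': 0.0, 'joint_pos': array([ 1.1524,  0.3328, -0.0647,  1.461 ,  0.0216,  1.3499, -0.0885]), 'joint_velocities': array([-0.    ,  0.0007, -0.0009, -0.0021,  0.0002,  0.0007,  0.0012]), 'tau': array([  0.0008, -62.5459,   0.0497, -39.1611,   0.0162,   0.01  ,
        -0.0001]), 'position': array([ 0.2408, -0.5763,  0.2077]), 'ee_rot': array([ 0.9805,  0.1966, -0.0002, -0.0007]), 'ft_force': array([-0.3126,  0.9332,  0.5291]), 'torque': array([ 0.0212, -0.0342, -0.0744]), 'grasp_force': 0.0, 'grip_width': 0.9994560570548507}
scene {'intrinsics': array([[395.6652,   0.    , 281.34  ],
       [  0.    , 395.6652, 205.8818],
       [  0.    ,   0.    ,   1.    ]]), 'world_from_camera': array([[-0.2397, -0.8417,  0.4839,  0.9099],
       [ 0.9708, -0.2028,  0.128 ,  0.1087],
       [-0.0096,  0.5005,  0.8657,  0.7943],
       [ 0.    ,  0.    ,  0.    ,  1.    ]])}
top {'intrinsics': array([[390.4126,   0.    , 278.1027],
       [  0.    , 390.4126, 208.9669],
       [  0.    ,   0.    ,   1.    ]]), 'world_from_camera': array([[-0.0856,  0.973 , -0.2142,  0.3225],
       [-0.9963, -0.0844,  0.0148,  0.0171],
       [-0.0037,  0.2146,  0.9767,  0.9591],
       [ 0.    ,  0.    ,  0.    ,  1.    ]])}
wrist {'intrinsics': array([[325.1923,   0.    , 275.2845],
       [  0.    , 325.1923, 216.3457],
       [  0.    ,   0.    ,   1.    ]]), 'T_tool_cam': array([[ 0.0002,  0.9539,  0.3002,  0.0775],
       [ 1.    , -0.0005,  0.0008,  0.0007],
       [ 0.0009,  0.3002, -0.9539, -0.1655],
       [ 0.    ,  0.    ,  0.    ,  1.    ]])}
```

View pics/top0.png

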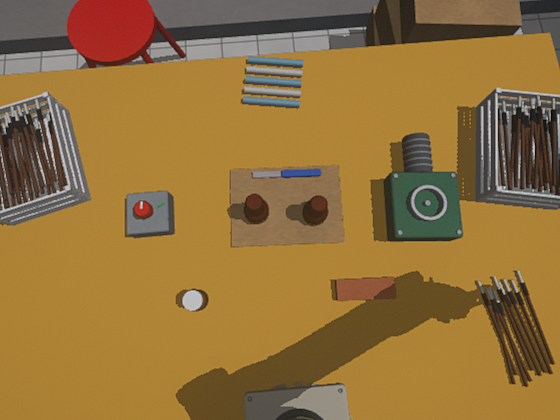

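View pics/scene0.png

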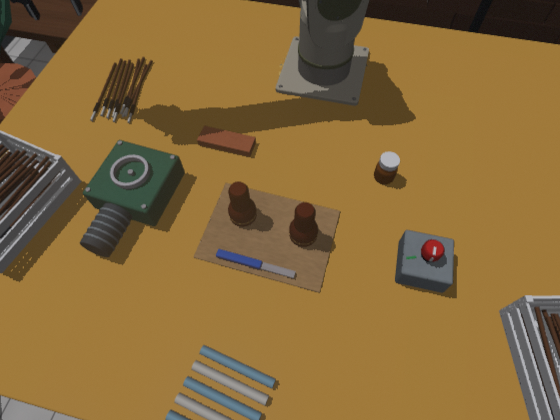

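Top view: the button is at (143,209) on the grey box, the heads are at about (257,200) and (316,203), the nest is at (428,203), the jar at (193,300), the whetstone at (365,289) and the knife at (286,173). Scene view: the button is at (432,250), the head tops at (304,210) and (239,188), and the nest at (130,171). The stop box is on the +y side and the borer on the -y side.

```bash
cat > h.py <<'E'
import numpy as np,cv2
from workcell import get_obs, optics
from scipy.spatial.transform import Rotation as R
np.set_printoptions(precision=4,suppress=True)
def ray(n,uv):
    c=optics.get_calibration(n);K=c["intrinsics"];T=c["world_from_camera"]
    d=np.array([(uv[0]-K[0,2])/K[0,0],-(uv[1]-K[1,2])/K[1,1],-1.]);d=T[:3,:3]@d
    return T[:3,3],d/np.linalg.norm(d)
def plane(n,uv,z):
    o,d=ray(n,uv);return o+d*(z-o[2])/d[2]
def tri(a,ua,b,ub):
    A=np.zeros((3,3));v=np.zeros(3);rs=[ray(a,ua),ray(b,ub)]
    for o,d in rs:
        P=np.eye(3)-np.outer(d,d);A+=P;v+=P@o
    p=np.linalg.solve(A,v);return p,max(np.linalg.norm(np.cross(d,p-o)) for o,d in rs)
def proj(n,p):
    c=optics.get_calibration(n);K=c["intrinsics"];q=np.linalg.inv(c["world_from_camera"])@np.r_[p,1]
    return K[0,2]+K[0,0]*q[0]/-q[2],K[1,2]+K[1,1]*q[1]/q[2]
def blobs(im,lo,hi,amin=20):
    hsv=cv2.cvtColor(im,cv2.COLOR_RGB2HSV)
    m=cv2.inRange(hsv,np.array(lo),np.array(hi))
    n,l,s,c=cv2.connectedComponentsWithStats(m)
    return m,[(s[i].tolist(),c[i]) for i in range(1,n) if s[i,4]>=amin]
E
python3 - <<'E'
from h import *
for n in["scene","top"]:
    im=cv2.imread(f"pics/{n}0.png")[...,::-1].copy()
    print(n)
    for nm,lo,hi in [("red",(0,200,120),(5,255,255)),("dark",(0,100,10),(12,255,95)),("ring",(60,0,110),(120,60,255)),("grnmark",(55,150,90),(75,255,255)),("grn",(60,90,30),(85,255,110)),("white",(0,0,150),(180,40,255)),("blue",(110,150,80),(125,255,255)),("box",(90,10,60),(120,90,140))]:
        print(nm,[(s,c.round(1).tolist()) for s,c in blobs(im,lo,hi,12)[1] if s[4]<6000])
a=[cv2.imread("pics/scene0.png")[170:290,180:480],cv2.imread("pics/top0.png")[160:260,100:350]]
a=[cv2.resize(x,(780,int(780*x.shape[0]/x.shape[1])),interpolation=cv2.INTER_CUBIC)[:300] for x in a]
cv2.imwrite("pics/c1.png",np.vstack(a))
E
```

```text
scene
red []
dark [([8, 0, 87, 41, 2152], [46.3, 18.3]), ([265, 0, 34, 7, 116], [285.0, 2.2]), ([366, 0, 115, 29, 1421], [421.8, 10.1]), ([480, 0, 35, 36, 359], [499.1, 18.3]), ([511, 0, 49, 44, 783], [537.2, 19.3]), ([485, 13, 7, 8, 22], [488.0, 16.8]), ([454, 15, 18, 15, 62], [461.7, 21.3]), ([454, 23, 4, 5, 12], [455.6, 25.3]), ([556, 32, 4, 9, 13], [557.8, 36.5]), ([0, 54, 15, 10, 47], [5.8, 59.3]), ([0, 63, 5, 5, 15], [1.3, 64.3]), ([10, 67, 19, 12, 127], [18.6, 73.0]), ([21, 79, 13, 9, 44], [27.0, 84.0]), ([0, 109, 4, 13, 31], [0.9, 115.6]), ([199, 126, 23, 10, 100], [208.8, 130.6]), ([202, 142, 13, 4, 22], [207.8, 143.7]), ([216, 145, 9, 5, 18], [219.5, 146.5]), ([0, 148, 6, 8, 19], [2.4, 151.4]), ([225, 148, 13, 5, 20], [232.2, 149.6]), ([0, 151, 46, 63, 986], [15.6, 176.7]), ([241, 151, 9, 3, 12], [244.8, 151.8]), ([229, 182, 17, 16, 202], [236.9, 189.3]), ([17, 199, 19, 20, 23], [25.6, 208.8]), ([228, 202, 24, 21, 168], [237.0, 213.6]), ([289, 203, 28, 40, 632], [301.9, 222.7]), ([421, 247, 10, 13, 51], [424.9, 254.6]), ([433, 254, 10, 7, 25], [436.9, 257.6]), ([535, 307, 2
[... 6881 characters left out ...]
0, 4, 14], [19.9, 217.6]), ([518, 271, 5, 11, 15], [520.0, 276.0]), ([494, 277, 11, 17, 33], [498.7, 284.5]), ([504, 279, 6, 12, 19], [506.5, 284.7]), ([512, 280, 6, 12, 19], [514.6, 285.8]), ([183, 290, 19, 21, 312], [192.0, 299.9]), ([283, 386, 66, 34, 860], [326.1, 400.4])]
blue [([282, 170, 38, 7, 221], [300.5, 172.7])]
box [([551, 32, 6, 21, 22], [553.7, 42.3]), ([248, 60, 53, 7, 116], [274.5, 62.9]), ([246, 80, 55, 7, 134], [272.7, 82.9]), ([243, 99, 55, 8, 128], [270.1, 103.2]), ([419, 134, 10, 7, 32], [423.7, 137.2]), ([416, 143, 15, 13, 46], [424.6, 149.7]), ([550, 151, 2, 12, 13], [550.8, 156.2]), ([413, 156, 19, 15, 86], [424.3, 161.8]), ([127, 191, 42, 43, 1018], [146.7, 213.1])]
```

View pics/c1.png

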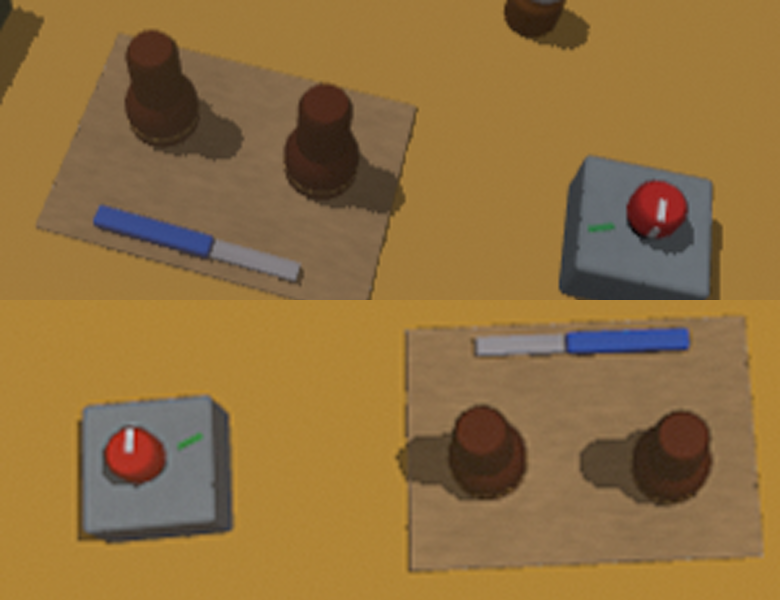

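The crop gives these positions:
- Head at +y: top centre at scene (305.4,210.0) and top (254.5,200.7).
- Head at -y: top centre at scene (238.8,188.5) and top (319.6,202.6).
- Button: scene (432.7,250.8) and top (143.3,209.4). Its white line points along +x, and the green mark lies about 70° clockwise of it.

Run:
```python
from h import *
P={"A":((305.4,210),(254.5,200.7),.120),"B":((238.8,188.5),(319.6,202.6),.120),"btn":((432.7,250.8),(143.3,209.4),.088),"nest":((130,171.3),(429,202.4),.085),"jar":((389.5,159.5),(192,299.9),.07)}
for k,(s,t,z) in P.items(): print(k,*tri("scene",s,"top",t),plane("scene",s,z),plane("top",t,z))
print("knife",plane("top",(286,173),.013),"white line",plane("top",(141.2,204.6),.098),"mark",plane("top",(100+190/3.12,160+142/3.12),.06))
print("whet",plane("top",(365,288),.022))
```

```text
A [0.53   0.0558 0.118 ] 0.0009728089248499948 [0.531  0.0569 0.12  ] [0.5297 0.0548 0.12  ]
B [ 0.5129 -0.0866  0.1183] 0.001724631885982653 [ 0.5137 -0.0844  0.12  ] [ 0.5129 -0.0881  0.12  ]
btn [0.5407 0.3134 0.0819] 0.00019428771357576281 [0.5438 0.3118 0.088 ] [0.5392 0.3111 0.088 ]
nest [ 0.5011 -0.3458  0.0762] 0.000658057305984413 [ 0.5061 -0.3395  0.085 ] [ 0.4996 -0.3429  0.085 ]
jar [0.3282 0.2114 0.0678] 0.0008059198727731018 [0.3301 0.2103 0.07  ] [0.3281 0.2117 0.07  ]
knife [ 0.6211 -0.0252  0.013 ] white line [0.5482 0.3123 0.098 ] mark [0.5519 0.2789 0.06  ]
whet [ 0.3208 -0.1844  0.022 ]
```

Emit:
{"name": "send_rows", "arguments": {"plan": [[[0,0,0,0.16,-0.103,-0.017,0],[0,0,0,0.16,-0.103,-0.017,0],[0,0,0,0.16,-0.103,-0.017,0],[0,0,0,0.16,-0.103,-0.017,0],[0,0,0,0.16,-0.103,-0.017,0],[0,0,0,0.16,-0.103,-0.017,0],[0,0,0,0.16,-0.103,-0.017,0],[0,0,0,0.16,-0.103,-0.017,0],[0,0,0,0.16,-0.103,-0.017,0],[0,0,0,0.16,-0.103,-0.017,0],[0,0,0,0.16,-0.103,-0.017,0],[0,0,0,0.16,-0.103,-0.017,0],[0,0,0,0.084,-0.163,0,0],[0,0,0,0.084,-0.163,0,0],[0,0,0,0.084,-0.163,0,0],[0,0,0,0.084,-0.163,0,0],[0,0,0,0.084,-0.163,0,0],[0,0,0,0.084,-0.163,0,0],[0,0,0,0.084,-0.163,0,0],[0,0,0,0.084,-0.163,0,0]]], "squeeze": 30}}

```text
clock: 1.82
position: [0.5232, 0.0936, 0.2493]
ee_rot: [0.981, 0.196, 0.0, 0.0]
ft_force: [0.6, -0.2, -0.6]
grip_width: 0.003
grasp_force: 0.0
```

```bash
cat >> h.py <<'E'
def state():
    o=get_obs();r=R.from_quat(o["ee_rot"]);M=r.as_matrix()
    print("t",round(o["clock"],2),"pos",o["position"],"yaw",round(float(np.arctan2(M[1,0],M[0,0])),3),"tilt",round(float(np.arccos(-M[2,2])),3),"j",o["joint_pos"],"F",o["ft_force"],"w",round(o["grip_width"],3),"gf",round(o["grasp_force"],1))
    return o,r
def goto(t):
    """units in tool axes from the measured TCP to t"""
    o,r=state();print("shift units",r.inv().apply(np.array(t)-o["position"])/.2)
def wray(uv,o,r):
    c=optics.get_calibration("wrist");K=c["intrinsics"];T=c["T_tool_cam"]
    a=np.array([uv[0]-K[0,2],uv[1]-K[1,2]]);n=np.linalg.norm(a)+1e-9;th=n/K[0,0]
    d=np.array([np.sin(th)*a[0]/n,-np.sin(th)*a[1]/n,-np.cos(th)])
    return r.apply(T[:3,3])+o["position"],r.apply(T[:3,:3]@d)
def wplane(uv,z,o,r):
    p,d=wray(uv,o,r);return p+d*(z-p[2])/d[2]
E
python3 -c "
from h import *
goto([.541,.312,.25])"
```

```text
t 1.82 pos [0.5232 0.0936 0.2493] yaw 0.395 tilt 0.0 j [ 0.3108  0.1557 -0.6345  1.6179  0.0938  1.3985 -1.5094] F [ 0.5751 -0.2446 -0.5807] w 0.003 gf 0.0
shift units [ 0.503  -0.9736 -0.0036]
```

Emit:
{"name": "send_rows", "arguments": {"plan": [[[0,0,0,0.084,-0.162,0,0],[0,0,0,0.084,-0.162,0,0],[0,0,0,0.084,-0.162,0,0],[0,0,0,0.084,-0.162,0,0],[0,0,0,0.084,-0.162,0,0],[0,0,0,0.084,-0.162,0,0],[0,0,-0.08,0,0,0,0],[0,0,-0.08,0,0,0,0],[0,0,-0.08,0,0,0,0],[0,0,-0.08,0,0,0,0],[0,0,-0.08,0,0,0,0],[0,0,-0.08,0,0,0,0],[0,0,-0.08,0,0,0,0],[0,0,-0.08,0,0,0,0],[0,0,-0.08,0,0,0,0],[0,0,-0.08,0,0,0,0],[0,0,-0.08,0,0,0,0],[0,0,-0.08,0,0,0,0],[0,0,-0.08,0,0,0,0],[0,0,0,0,0,0,0]]]}}

```text
clock: 3.48
position: [0.5415, 0.3099, 0.2489]
ee_rot: [0.556, 0.831, -0.0, -0.0]
ft_force: [-0.9, 0.5, -0.6]
grip_width: -0.0
grasp_force: 0.0
```

```bash
python3 -c "
from h import *
o,r=state(); im=optics.camera('wrist'); cv2.imwrite('pics/w1.png',im[...,::-1])
m,b=blobs(im,(0,170,90),(6,255,255),100)
for s,c in b: print(s,c,wplane(c,.09,o,r))
goto([.541,.312,.13])"
```

```text
t 3.48 pos [0.5415 0.3099 0.2489] yaw 1.961 tilt 0.001 j [ 0.1068  0.4819 -0.9903  1.362   0.3985  1.5064 -0.4637] F [-0.8688  0.4623 -0.6241] w -0.0 gf 0.0
[526, 160, 34, 87, 1549] [547.4106 215.9852] [0.8999 0.4303 0.09  ]
[258, 174, 36, 36, 855] [274.0901 191.1848] [0.5406 0.3108 0.09  ]
t 3.53 pos [0.5415 0.3099 0.2489] yaw 1.954 tilt 0.001 j [ 0.1063  0.4815 -0.9894  1.362   0.3977  1.5062 -0.4708] F [ 0.6033 -0.4259  0.6408] w -0.001 gf 0.0
shift units [0.0104 0.002  0.5946]
```

View pics/w1.png

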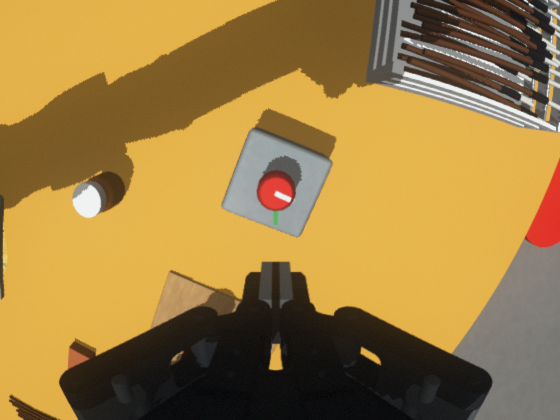

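The wrist view shows the button at (276,190), which puts it at (0.541, 0.311) and agrees with the other two views. The closed fingers are above it, so I'll press now.

Emit:
{"name": "send_rows", "arguments": {"plan": [[[0,0,0,0.008,0.002,0.16,0],[0,0,0,0,0,0.16,0],[0,0,0,0,0,0.16,0],[0,0,0,0,0,0.16,0],[0,0,0,0,0,0,0],[0,0,0,0,0,0.01,0],[0,0,0,0,0,0.01,0],[0,0,0,0,0,0.01,0],[0,0,0,0,0,0.01,0],[0,0,0,0,0,0.01,0],[0,0,0,0,0,0.01,0],[0,0,0,0,0,0,0],[0,0,0,0,0,0,0]]]}}

```text
clock: 4.62
position: [0.5413, 0.3117, 0.1094]
ee_rot: [0.559, 0.829, -0.0, 0.0]
ft_force: [-0.2, 0.2, 0.1]
grip_width: -0.001
grasp_force: 0.0
```

Emit:
{"name": "send_rows", "arguments": {"plan": [[[0,0,0,0,0,0.01,0],[0,0,0,0,0,0.01,0],[0,0,0,0,0,0,0],[0,0,0,0,0,0,0]]]}}

```text
clock: 4.95
position: [0.5412, 0.3117, 0.1051]
ee_rot: [0.559, 0.829, -0.0, -0.0]
ft_force: [-0.4, 0.3, 0.1]
grip_width: 0.004
grasp_force: 0.0
```

```bash
python3 -c "
from h import *
o,r=state(); im=optics.camera('wrist'); cv2.imwrite('pics/w2.png',im[100:400,150:450,::-1])
state()"
```

```text
t 4.95 pos [0.5412 0.3117 0.1051] yaw 1.956 tilt 0.0 j [ 0.0888  0.5834 -0.936   1.5491  0.485   1.2575 -0.5351] F [-0.4144  0.3292  0.0959] w 0.004 gf 0.0
t 5.0 pos [0.5413 0.3118 0.1052] yaw 1.956 tilt 0.0 j [ 0.0888  0.5833 -0.9361  1.549   0.485   1.2575 -0.5351] F [-0.162   0.367   0.5197] w 0.002 gf 0.0
```

View pics/w2.png

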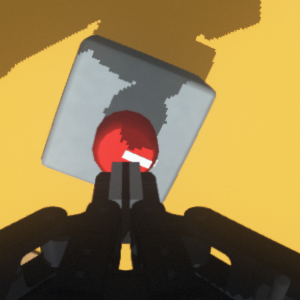

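The tips at full-image (275,265) cover only the near rim of the button, whose centre is at about (275,241). Next I'll check where the tip really is.

```bash
python3 -c "
from h import *
o,r=state()
c=optics.get_calibration('wrist');K=c['intrinsics'];T=np.linalg.inv(c['T_tool_cam'])
def wp(p):
    q=T@np.r_[p,1];v=np.array([q[0],-q[1]]);n=np.hypot(*v);th=np.arctan2(n,-q[2]);return K[:2,2]+v/n*th*K[0,0]
for z in (0,.01,.017,.025): print(z,wp([0.0,0,z]),wp([.011,0,z]))
im=cv2.imread('pics/w2.png')[...,::-1].copy()
m,b=blobs(im,(0,150,60),(8,255,255),100)
for s,cc in b: print(s,cc)
for u in ((275,242),(276,211)): print(u,wplane(u,.088,o,r),wplane(u,.098,o,r))
b0=np.array([.541,.3115,.098]);print(wp(r.inv().apply(b0-o['position'])), wp(r.inv().apply(b0-[0,0,.006]-o['position'])))
"
```

```text
t 5.0 pos [0.5413 0.3118 0.1052] yaw 1.956 tilt 0.0 j [ 0.0888  0.5833 -0.9361  1.549   0.485   1.2575 -0.5351] F [-0.162   0.367   0.5197] w 0.002 gf 0.0
0 [273.8916 257.6274] [273.8646 239.343 ]
0.01 [273.9545 250.52  ] [273.9312 232.9783]
0.017 [273.9952 245.9368] [273.9741 228.8892]
0.025 [274.0388 241.0525] [274.0199 224.544 ]
[93, 112, 65, 60, 2442] [123.7854 140.3624]
(275, 242) [0.5409 0.3143 0.088 ] [0.5394 0.318  0.098 ]
(276, 211) [0.5341 0.3326 0.088 ] [0.533  0.3354 0.098 ]
[273.3327 252.6221] [273.3866 248.5651]
```

Emit:
{"name": "send_rows", "arguments": {"plan": [[[0,0,0,0,0,0.01,0],[0,0,0,0,0,0.01,0],[0,0,0,0,0,0.01,0],[0,0,0,0,0,0,0]]]}}

```text
clock: 5.33
position: [0.5411, 0.3116, 0.0987]
ee_rot: [0.559, 0.829, -0.0, -0.0]
ft_force: [-0.2, -0.8, 0.5]
grip_width: -0.0
grasp_force: 0.0
```

Emit:
{"name": "send_rows", "arguments": {"plan": [[[0,0,0,0,0,0.01,0],[0,0,0,0,0,0.01,0],[0,0,0,0,0,0,0]]]}}

```text
clock: 5.58
position: [0.5412, 0.3116, 0.0948]
ee_rot: [0.559, 0.829, -0.0, -0.0]
ft_force: [0.9, 0.1, -0.8]
grip_width: 0.005
grasp_force: 0.0
```

```bash
python3 -c "
from h import *
for n in ('scene','top'):
  im=optics.camera(n); cv2.imwrite('pics/%s2.png'%n,im[...,::-1])
state();state()
a=cv2.imread('pics/scene2.png')[190:300,370:490];b=cv2.imread('pics/top2.png')[160:270,80:200]
cv2.imwrite('pics/c2.png',cv2.resize(np.hstack([a,b]),None,fx=3.2,fy=3.2,interpolation=cv2.INTER_CUBIC))"
```

```text
t 5.68 pos [0.5413 0.3117 0.0952] yaw 1.956 tilt 0.0 j [ 0.0855  0.5928 -0.9304  1.5586  0.4932  1.2413 -0.5406] F [ 0.6815  0.3189 -0.0465] w 0.003 gf 0.0
t 5.68 pos [0.5413 0.3117 0.0952] yaw 1.956 tilt 0.0 j [ 0.0855  0.5928 -0.9304  1.5586  0.4932  1.2413 -0.5406] F [ 0.6815  0.3189 -0.0465] w 0.003 gf 0.0
```

View pics/c2.png

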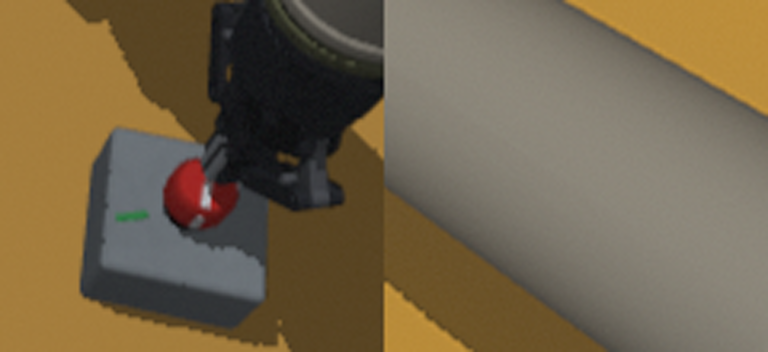

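The scene crop shows the closed tips at about scene (434,246), just above the button's top centre and not yet touching. I'll keep descending and watch the force.

Emit:
{"name": "send_rows", "arguments": {"plan": [[[0,0,0,0,0,0.01,0],[0,0,0,0,0,0.01,0],[0,0,0,0,0,0,0]]]}}

```text
clock: 5.93
position: [0.5412, 0.3116, 0.0908]
ee_rot: [0.559, 0.829, -0.0, -0.0]
ft_force: [-1.0, -0.2, -0.3]
grip_width: 0.0
grasp_force: 0.0
```

Emit:
{"name": "send_rows", "arguments": {"plan": [[[0,0,0,0,0,0.01,0],[0,0,0,0,0,0.005,0],[0,0,0,0,0,0,0]]]}}

```text
clock: 6.18
position: [0.5412, 0.3116, 0.088]
ee_rot: [0.559, 0.829, -0.0, -0.0]
ft_force: [-0.0, -0.1, -0.0]
grip_width: 0.004
grasp_force: 0.0
```

```bash
python3 -c "
from h import *
state()
w=optics.camera('wrist')[170:320,190:360,::-1]
s=optics.camera('scene')[190:300,370:490,::-1]
cv2.imwrite('pics/c3.png',np.hstack([cv2.resize(w,(400,353),interpolation=cv2.INTER_CUBIC),cv2.resize(s,(385,353),interpolation=cv2.INTER_CUBIC)]))
state()"
```

```text
t 6.18 pos [0.5412 0.3116 0.088 ] yaw 1.956 tilt 0.0 j [ 0.083   0.5997 -0.9261  1.5654  0.4992  1.2299 -0.5446] F [-0.0299 -0.082  -0.0094] w 0.004 gf 0.0
t 6.28 pos [0.5413 0.3117 0.0882] yaw 1.956 tilt 0.0 j [ 0.083   0.5995 -0.9263  1.5651  0.4991  1.2301 -0.5445] F [ 0.5123 -0.1736 -0.4877] w 0.003 gf 0.0
```

View pics/c3.png

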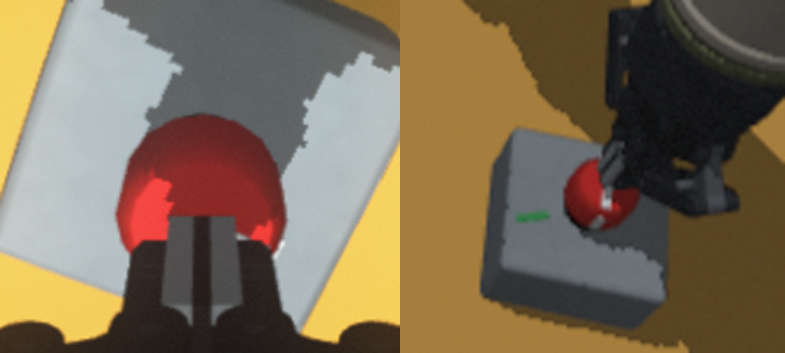

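```bash
python3 -c "
from h import *
o=get_obs();r=R.from_quat(o['ee_rot'])
for z in (.075,.085,.09,.1,.11,.12): print(z,proj('scene',[.541,.3115,z]),plane('scene',(435.5,247.8),z),wplane((274,261),z,o,r))
"
```

```text
0.075 (np.float64(430.48660267577895), np.float64(252.14835467225953)) [0.5293 0.3205 0.075 ] [0.5444 0.304  0.075 ]
0.085 (np.float64(432.12154942750556), np.float64(250.08775398575938)) [0.5346 0.3176 0.085 ] [0.5427 0.3084 0.085 ]
0.09 (np.float64(432.9529496006027), np.float64(249.039901041539)) [0.5372 0.3161 0.09  ] [0.5418 0.3106 0.09  ]
0.1 (np.float64(434.644403501499), np.float64(246.90808172345456)) [0.5425 0.3132 0.1   ] [0.5401 0.315  0.1   ]
0.11 (np.float64(436.3751721407242), np.float64(244.7267121819732)) [0.5478 0.3102 0.11  ] [0.5383 0.3194 0.11  ]
0.12 (np.float64(438.1466423335581), np.float64(242.49404454823355)) [0.5531 0.3073 0.12  ] [0.5366 0.3238 0.12  ]
```

Both views put the shut tips at z ≈ 0.098 with the TCP at 0.088, so the tips stand about 10 mm behind the TCP and not 17 mm ahead. They're just about at the button, so I'll carry on in small steps.

Emit:
{"name": "send_rows", "arguments": {"plan": [[[0,0,0,0,0,0.01,0],[0,0,0,0,0,0,0],[0,0,0,0,0,0,0]]]}}

```text
clock: 6.53
position: [0.5412, 0.3117, 0.0862]
ee_rot: [0.559, 0.829, -0.0, 0.0]
ft_force: [-0.2, -0.7, -0.2]
grip_width: -0.001
grasp_force: 0.0
```

Emit:
{"name": "send_rows", "arguments": {"plan": [[[0,0,0,0,0,0.01,0],[0,0,0,0,0,0,0],[0,0,0,0,0,0,0]]]}}

```text
clock: 6.78
position: [0.5412, 0.3117, 0.0841]
ee_rot: [0.559, 0.829, -0.0, -0.0]
ft_force: [0.8, 0.2, 0.1]
grip_width: 0.001
grasp_force: 0.0
```

Emit:
{"name": "send_rows", "arguments": {"plan": [[[0,0,0,0,0,0.01,0],[0,0,0,0,0,0,0],[0,0,0,0,0,0,0]]]}}

```text
clock: 7.03
position: [0.5412, 0.3117, 0.0821]
ee_rot: [0.559, 0.829, -0.0, -0.0]
ft_force: [-0.7, -0.0, -0.6]
grip_width: 0.002
grasp_force: 0.0
```

Emit:
{"name": "send_rows", "arguments": {"plan": [[[0,0,0,0,0,0.01,0],[0,0,0,0,0,0,0],[0,0,0,0,0,0,0]]]}}

```text
clock: 7.28
position: [0.5412, 0.3117, 0.0801]
ee_rot: [0.559, 0.829, -0.0, -0.0]
ft_force: [0.5, 0.7, 0.6]
grip_width: -0.004
grasp_force: 0.0
```

Emit:
{"name": "send_rows", "arguments": {"plan": [[[0,0,0,0,0,0.01,0],[0,0,0,0,0,0,0],[0,0,0,0,0,0,0]]]}}

```text
clock: 7.53
position: [0.5412, 0.3117, 0.0781]
ee_rot: [0.559, 0.829, -0.0, -0.0]
ft_force: [1.1, -0.7, 0.1]
grip_width: 0.003
grasp_force: 0.0
```

Emit:
{"name": "send_rows", "arguments": {"plan": [[[0,0,0,0,0,0.01,0],[0,0,0,0,0,0,0],[0,0,0,0,0,0,0]]]}}

```text
clock: 7.78
position: [0.5413, 0.3117, 0.0762]
ee_rot: [0.559, 0.829, -0.0, 0.0]
ft_force: [0.0, 0.1, -0.5]
grip_width: 0.0
grasp_force: 0.0
```

```bash
python3 -c "
from h import *
o,r=state()
im=optics.camera('wrist'); cv2.imwrite('pics/w4.png',im[...,::-1])
m,b=blobs(im,(0,150,60),(8,255,255),500)
for s,c in b: print(s,c)
# column profile through the pads
print(im[225:300:3,268].tolist())
"
```

```text
t 7.78 pos [0.5413 0.3117 0.0762] yaw 1.956 tilt 0.0 j [ 0.0786  0.6116 -0.9189  1.5758  0.5095  1.2108 -0.5513] F [ 0.0439  0.1132 -0.4778] w 0.0 gf 0.0
[237, 226, 76, 62, 2447] [275.9461 252.8194]
[[66, 66, 67], [98, 40, 39], [99, 41, 40], [103, 40, 39], [107, 41, 41], [114, 42, 40], [119, 42, 42], [126, 40, 39], [139, 43, 41], [143, 45, 43], [144, 45, 43], [141, 42, 40], [118, 49, 47], [79, 81, 82], [80, 81, 83], [79, 81, 81], [80, 81, 81], [80, 81, 82], [80, 79, 82], [81, 81, 82], [79, 80, 80], [78, 79, 80], [77, 78, 79], [78, 79, 80], [76, 78, 78]]
```

Emit:
{"name": "send_rows", "arguments": {"plan": [[[0,0,0,0,0,0.01,0],[0,0,0,0,0,0,0],[0,0,0,0,0,0,0]]]}}

```text
clock: 8.08
position: [0.5414, 0.3119, 0.0744]
ee_rot: [0.559, 0.829, 0.0, 0.0]
ft_force: [0.5, 0.4, 1.5]
grip_width: -0.003
grasp_force: 0.8
```

Emit:
{"name": "send_rows", "arguments": {"plan": [[[0,0,0,0,0,0.01,0],[0,0,0,0,0,0,0],[0,0,0,0,0,0,0]]]}}

```text
clock: 8.33
position: [0.5414, 0.3119, 0.0724]
ee_rot: [0.559, 0.829, 0.0, 0.0]
ft_force: [-0.2, -0.0, 3.0]
grip_width: 0.003
grasp_force: 1.4
```

Emit:
{"name": "send_rows", "arguments": {"plan": [[[0,0,0,0,0,0.01,0],[0,0,0,0,0,0,0],[0,0,0,0,0,0,0]]]}}

```text
clock: 8.58
position: [0.5414, 0.3119, 0.0704]
ee_rot: [0.559, 0.829, 0.0, 0.0]
ft_force: [1.4, -0.5, 4.6]
grip_width: -0.002
grasp_force: 1.9
```

```bash
python3 -c "
from h import *
o,r=state()
w=optics.camera('wrist')[190:330,190:360,::-1]
s=optics.camera('scene')[190:300,370:490,::-1]
cv2.imwrite('pics/c4.png',np.hstack([cv2.resize(w,(400,330),interpolation=cv2.INTER_CUBIC),cv2.resize(s,(360,330),interpolation=cv2.INTER_CUBIC)]))
"
```

```text
t 8.58 pos [0.5414 0.3119 0.0704] yaw 1.956 tilt 0.0 j [ 0.0762  0.6175 -0.9153  1.5805  0.5148  1.2012 -0.5548] F [ 1.377  -0.4916  4.5893] w -0.002 gf 1.9
```

View pics/c4.png

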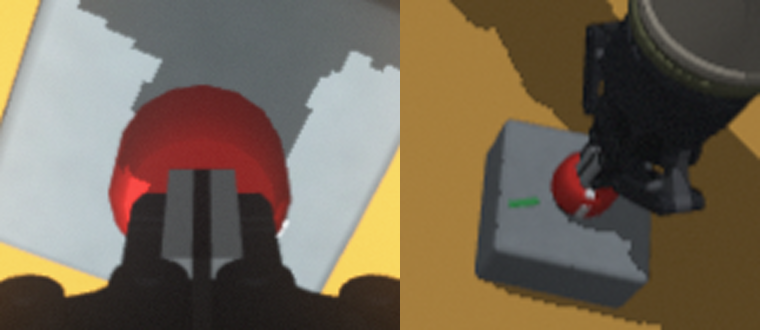

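The button is in contact: the force rose 1.5, then 3.0, then 4.6 N. The shut tips are therefore about 22 mm behind the reported TCP. I'll press 1 mm more and then back off.

Emit:
{"name": "send_rows", "arguments": {"plan": [[[0,0,0,0,0,0.006,0],[0,0,0,0,0,0,0],[0,0,0,0,0,0,0],[0,0,0,0,0,0,0]]]}}

```text
clock: 9.02
position: [0.5415, 0.3119, 0.0694]
ee_rot: [0.559, 0.829, 0.0, 0.0]
ft_force: [-0.4, 0.5, 5.9]
grip_width: 0.002
grasp_force: 3.0
```

Emit:
{"name": "send_rows", "arguments": {"plan": [[[0,0,0,0,0,-0.1,0],[0,0,0,0,0,-0.2,0.75],[0,0,0,0,0,-0.1,0.75],[0,0,0,0,0,0,0.75],[0,0,0,0,0,0,0.75],[0,0,0,0,0,0,0.75],[0,0,0,0,0,0,0.75],[0,0,0,0,0,0,0.75],[0,0,0,0,0,0,0.75]]]}}

```text
clock: 9.77
position: [0.5409, 0.3115, 0.1482]
ee_rot: [0.559, 0.829, -0.001, -0.0]
ft_force: [-0.4, -0.3, -0.1]
grip_width: 0.75
grasp_force: 0.0
```

```bash
python3 -c "
from h import *
o,r=state()
im=optics.camera('wrist'); cv2.imwrite('pics/w5.png',im[...,::-1])
m,b=blobs(im,(0,150,60),(8,255,255),300)
for s,c in b: print(s,c,wplane(c,.088,o,r))
goto([.541,.3115,.07])
"
```

```text
t 9.77 pos [0.5409 0.3115 0.1482] yaw 1.956 tilt 0.001 j [ 0.1001  0.5461 -0.9575  1.5024  0.4522  1.33   -0.5126] F [-0.3554 -0.2539 -0.0569] w 0.75 gf 0.0
[249, 197, 54, 54, 1986] [274.6012 223.3132] [0.5412 0.3115 0.088 ]
t 9.82 pos [0.541  0.3116 0.1484] yaw 1.956 tilt 0.001 j [ 0.1001  0.5459 -0.9576  1.5022  0.4521  1.33   -0.5126] F [0.3538 0.9843 0.1048] w 0.751 gf 0.0
shift units [-0.0003  0.0003  0.3919]
```

Emit:
{"name": "send_rows", "arguments": {"plan": [[[0,0,0,0,0,0.15,0.75],[0,0,0,0,0,0.15,0.75],[0,0,0,0,0,0.1,0.75],[0,0,0,0,0,0.05,0.75],[0,0,0,0,0,0.04,0.75],[0,0,0,0,0,0.02,0.75],[0,0,0,0,0,0.02,0.75],[0,0,0,0,0,0,0.75],[0,0,0,0,0,0,0.75]]]}}

```text
clock: 10.57
position: [0.5417, 0.3121, 0.0439]
ee_rot: [0.559, 0.829, 0.0, 0.0]
ft_force: [-0.2, 0.1, 0.1]
grip_width: 0.753
grasp_force: 0.0
```

Emit:
{"name": "send_rows", "arguments": {"plan": [[[0,0,0,0,0,0,0],[0,0,0,0,0,0,0],[0,0,0,0,0,0,0],[0,0,0,0,0,0,0],[0,0,0,0,0,0,0],[0,0,0,0,0,0,0],[0,0,0,0,0,0,0]]], "squeeze": 25}}

```text
clock: 11.15
position: [0.5413, 0.3118, 0.0432]
ee_rot: [0.559, 0.829, 0.0, 0.0]
ft_force: [-1.1, -0.2, 1.8]
grip_width: 0.458
grasp_force: 25.2
```

Emit:
{"name": "send_rows", "arguments": {"plan": [[[0,0,0.08,0,0,0,0],[0,0,0.08,0,0,0,0],[0,0,0.08,0,0,0,0],[0,0,0.08,0,0,0,0],[0,0,0.08,0,0,0,0],[0,0,0.08,0,0,0,0],[0,0,0.08,0,0,0,0],[0,0,0.08,0,0,0,0],[0,0,0.08,0,0,0,0],[0,0,0.08,0,0,0,0],[0,0,0,0,0,0,0],[0,0,0,0,0,0,0]]]}}

```text
clock: 12.15
position: [0.5415, 0.3119, 0.0433]
ee_rot: [0.929, 0.371, 0.0, 0.0]
ft_force: [-0.2, -0.3, 1.5]
grip_width: 0.456
grasp_force: 25.7
```

```bash
python3 -c "
from h import *
o,r=state();print(o['torque'])"
```

```text
t 12.15 pos [0.5415 0.3119 0.0433] yaw 0.76 tilt 0.001 j [-0.0872  0.5624 -0.67    1.6096  0.3808  1.1031 -1.6671] F [-0.2136 -0.3258  1.4936] w 0.456 gf 25.7
[-0.0688 -0.0705  0.1552]
```

Emit:
{"name": "send_rows", "arguments": {"plan": [[[0,0,0,0,0,0,0.75],[0,0,0,0,0,0,0.75],[0,0,0,0,0,0,0.75],[0,0,0,0,0,0,0.75],[0,0,0,0,0,-0.1,0.75],[0,0,0,0,0,-0.15,0.75],[0,0,0,0,0,-0.2,0.75],[0,0,0,0,0,-0.2,0.75],[0,0,0,0,0,-0.2,0.75],[0,0,0,0,0,-0.15,0.9],[0,0,0,0,0,0,0.9]]]}}

```text
clock: 13.07
position: [0.5431, 0.3136, 0.2504]
ee_rot: [0.929, 0.369, 0.005, -0.001]
ft_force: [0.4, 0.7, -0.1]
grip_width: 0.898
grasp_force: 0.0
```

```bash
python3 -c "
from h import *
o,r=state()
im=optics.camera('wrist'); cv2.imwrite('pics/w6.png',im[...,::-1])
m,b=blobs(im,(0,150,60),(8,255,255),300)
for s,c in b:
  print(s,c,wplane(c,.09,o,r))
for nm,lo,hi in (('white',(0,0,170),(180,60,255)),('mark',(50,120,60),(80,255,255))):
  for s,c in blobs(im,lo,hi,6)[1]:
    p=wplane(c,.098 if nm=='white' else .06,o,r)
    if np.hypot(*(p[:2]-[.541,.3115]))<.06: print(nm,s,c,p,np.degrees(np.arctan2(p[1]-.3115,p[0]-.541)))
state()
"
```

```text
t 13.07 pos [0.5431 0.3136 0.2504] yaw 0.756 tilt 0.01 j [-0.0574  0.3995 -0.7292  1.3697  0.2658  1.4611 -1.5878] F [ 0.4015  0.6825 -0.1415] w 0.898 gf 0.0
[257, 177, 37, 39, 991] [274.3239 195.2553] [0.5424 0.313  0.09  ]
white [279, 145, 7, 5, 13] [281.0769 146.9231] [0.5837 0.3428 0.098 ] 36.23954748794289
white [289, 151, 2, 5, 7] [289.5714 152.8571] [0.5852 0.3328 0.098 ] 25.67403226767988
white [270, 155, 11, 10, 36] [274.3333 158.9167] [0.5706 0.3395 0.098 ] 43.38968111092046
white [281, 154, 6, 5, 12] [282.75   155.9167] [0.5784 0.3355 0.098 ] 32.68767642795378
white [294, 169, 4, 6, 12] [295.6667 171.6667] [0.5758 0.3154 0.098 ] 6.370315130224965
white [317, 184, 14, 8, 50] [324.74 187.22] [0.5848 0.2831 0.098 ] -32.897615433144786
white [274, 197, 17, 10, 84] [282.0357 201.3333] [0.5446 0.3043 0.098 ] -63.71635112995643
white [293, 202, 3, 5, 6] [293.8333 203.8333] [0.5509 0.2937 0.098 ] -60.82444903963404
white [273, 237, 7, 5, 12] [276.3333 238.5833] [0.5114 0.2808 0.098 ] -133.95597625790785
mark [297, 198, 16, 8, 47] [304.2979 201.7872] [0.5551 0.2783 0.06  ] -66.95283842822626
t 13.12 pos [0.5424 0.313  0.2469] yaw 0.756 tilt 0.006 j [-0.0575  0.4016 -0.7283  1.3743  0.2663  1.4582 -1.5883] F [ 0.2951 -0.2111 -1.0239] w 0.897 gf 0.0
```

The white line at -64° meets the mark at -67°, so the button is reset. Next is head A.

Emit:
{"name": "send_rows", "arguments": {"plan": [[[0,0,0,-0.116,0.1115,0,0.9],[0,0,0,-0.116,0.1115,0,0.9],[0,0,0,-0.116,0.1115,0,0.9],[0,0,0,-0.116,0.1115,0,0.9],[0,0,0,-0.116,0.1115,0,0.9],[0,0,0,-0.116,0.1115,0,0.9],[0,0,0,-0.116,0.1115,0,0.9],[0,0,0,-0.116,0.1115,0,0.9],[0,0,0,0,0,0,0.9],[0,0,0,0,0,0,0.9]]]}}

```text
clock: 13.95
position: [0.5282, 0.0522, 0.242]
ee_rot: [0.93, 0.367, -0.001, 0.0]
ft_force: [-0.2, 1.5, -0.3]
grip_width: 0.9
grasp_force: 0.0
```

```bash
python3 -c "
from h import *
o,r=state()
im=optics.camera('wrist'); cv2.imwrite('pics/w7.png',im[...,::-1])
goto([.530,.0558,.25])
c=im[120:300,180:400,::-1];cv2.imwrite('pics/w7c.png',cv2.resize(c,None,fx=3,fy=3,interpolation=cv2.INTER_CUBIC))
"
```

```text
t 13.95 pos [0.5282 0.0522 0.242 ] yaw 0.752 tilt 0.002 j [ 0.3871  0.1589 -0.6326  1.6299  0.0957  1.3857 -1.0762] F [-0.2009  1.4766 -0.3175] w 0.9 gf 0.0
t 14.0 pos [0.5282 0.0542 0.2423] yaw 0.755 tilt 0.001 j [ 0.3854  0.1591 -0.6344  1.6294  0.0954  1.3857 -1.0767] F [0.2185 0.9791 0.2968] w 0.9 gf 0.0
shift units [ 0.0122  0.0002 -0.0387]
```

View pics/w7c.png

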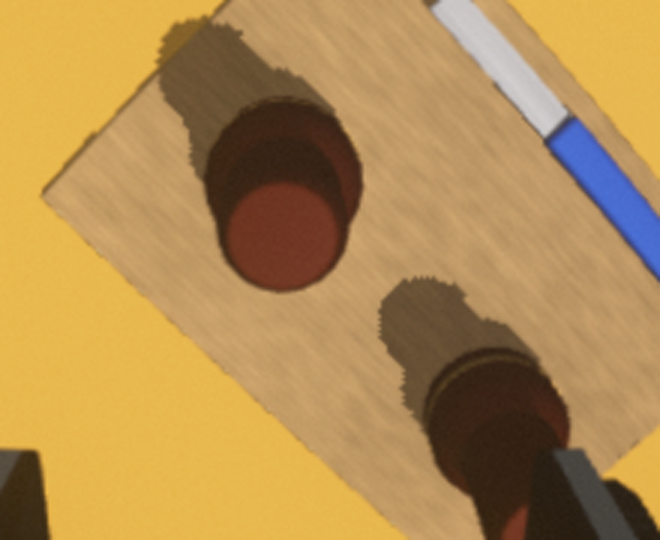

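The wrist crop shows head A's top circle at full-image (275,198.3). Head B is off to the lower right and clear of the fingers.

```bash
python3 -c "
from h import *
o,r=state()
p=wplane((275,198.3),.12,o,r);print(p, tri('scene',(305.4,210),'top',(254.5,200.7)))
goto([p[0],p[1],.048])"
```

```text
t 14.0 pos [0.5282 0.0542 0.2423] yaw 0.755 tilt 0.001 j [ 0.3854  0.1591 -0.6344  1.6294  0.0954  1.3857 -1.0767] F [0.2185 0.9791 0.2968] w 0.9 gf 0.0
[0.5313 0.0566 0.12  ] (array([0.53  , 0.0558, 0.118 ]), np.float64(0.0009728089248499948))
t 14.0 pos [0.5282 0.0542 0.2423] yaw 0.755 tilt 0.001 j [ 0.3854  0.1591 -0.6344  1.6294  0.0954  1.3857 -1.0767] F [0.2185 0.9791 0.2968] w 0.9 gf 0.0
shift units [0.0206 0.0026 0.9712]
```

Emit:
{"name": "send_rows", "arguments": {"plan": [[[0,0,0,0.017,0.002,0.1,0.9],[0,0,0,0,0,0.15,0.9],[0,0,0,0,0,0.15,0.9],[0,0,0,0,0,0.15,0.9],[0,0,0,0,0,0.15,0.9],[0,0,0,0,0,0.15,0.9],[0,0,0,0,0,0.11,0.9],[0,0,0,0,0,0,0.9],[0,0,0,0,0,0,0.9]]]}}

```text
clock: 14.75
position: [0.5304, 0.0581, 0.0504]
ee_rot: [0.929, 0.37, -0.001, -0.001]
ft_force: [-0.1, 0.1, 0.7]
grip_width: 0.903
grasp_force: 0.0
```

```bash
python3 -c "
from h import *
goto([.5305,.0562,.048])"
```

```text
t 14.75 pos [0.5304 0.0581 0.0504] yaw 0.758 tilt 0.003 j [ 0.3318  0.3488 -0.608   1.8495  0.23    1.0164 -1.1832] F [-0.0636  0.141   0.7209] w 0.903 gf 0.0
shift units [-0.0062  0.0075  0.0122]
```

Emit:
{"name": "send_rows", "arguments": {"plan": [[[0,0,0,-0.005,0.005,0,0.7],[0,0,0,0,0,0,0.6],[0,0,0,0,0,0,0.5],[0,0,0,0,0,0,0],[0,0,0,0,0,0,0],[0,0,0,0,0,0,0],[0,0,0,0,0,0,0],[0,0,0,0,0,0,0]]], "squeeze": 30}}

```text
clock: 15.42
position: [0.5322, 0.0558, 0.0527]
ee_rot: [0.929, 0.369, 0.001, 0.0]
ft_force: [-1.6, 1.5, 6.8]
grip_width: 0.485
grasp_force: 29.8
```

```bash
python3 -c "
from h import *
state()"
```

```text
t 15.42 pos [0.5322 0.0558 0.0527] yaw 0.756 tilt 0.002 j [ 0.3355  0.345  -0.6074  1.8483  0.2295  1.0159 -1.1804] F [-1.6003  1.4879  6.7819] w 0.485 gf 29.8
```

Emit:
{"name": "send_rows", "arguments": {"plan": [[[0,0,0,0,0,-0.03,0],[0,0,0,0,0,-0.06,0],[0,0,0,0,0,-0.06,0],[0,0,0,0,0,-0.06,0],[0,0,0,0,0,-0.02,0],[0,0,0,0,0,0,0],[0,0,0,0,0,0,0],[0,0,0,0,0,0,0],[0,0,0,0,0,0,0],[0,0,0,0,0,0,0],[0,0,0,0,0,0,0]]]}}

```text
clock: 16.33
position: [0.5311, 0.0553, 0.0967]
ee_rot: [0.929, 0.369, -0.0, -0.0]
ft_force: [-0.3, 0.4, -1.6]
grip_width: 0.485
grasp_force: 30.7
```

```bash
python3 -c "
from h import *
f=[]
for i in range(12):
  f.append(get_obs()['ft_force']); optics.camera('top')
f=np.array(f);print(f.mean(0),f.std(0)/12**.5);state()"
```

```text
[ 0.1462  0.2124 -1.6123] [0.0783 0.1459 0.1004]
t 16.93 pos [0.5313 0.0553 0.0971] yaw 0.756 tilt 0.0 j [ 0.3542  0.2888 -0.6218  1.8095  0.1871  1.1022 -1.1479] F [-0.0587  0.2256 -0.8458] w 0.488 gf 30.7
```

A weighs about 1.6 N, roughly 164 g, so it's probably the lighter head. I'll set it back down.

Emit:
{"name": "send_rows", "arguments": {"plan": [[[0,0,0,0,0,0.05,0],[0,0,0,0,0,0.06,0],[0,0,0,0,0,0.06,0],[0,0,0,0,0,0.02,0],[0,0,0,0,0,0.01,0],[0,0,0,0,0,0.01,0],[0,0,0,0,0,0.005,0],[0,0,0,0,0,0,0],[0,0,0,0,0,0,0],[0,0,0,0,0,0,0]]]}}

```text
clock: 17.77
position: [0.5315, 0.0553, 0.0545]
ee_rot: [0.929, 0.369, 0.0, 0.0]
ft_force: [0.0, -0.0, -1.8]
grip_width: 0.486
grasp_force: 30.7
```

Emit:
{"name": "send_rows", "arguments": {"plan": [[[0,0,0,0,0,0.005,0],[0,0,0,0,0,0.004,0],[0,0,0,0,0,0,0],[0,0,0,0,0,0,0]]]}}

```text
clock: 18.1
position: [0.5316, 0.0554, 0.0528]
ee_rot: [0.929, 0.369, 0.0, 0.0]
ft_force: [-0.6, 0.6, 4.3]
grip_width: 0.485
grasp_force: 31.0
```

Emit:
{"name": "send_rows", "arguments": {"plan": [[[0,0,0,0,0,-0.003,0],[0,0,0,0,0,0,0.52],[0,0,0,0,0,0,0.6],[0,0,0,0,0,0,0.7],[0,0,0,0,0,0,0.9],[0,0,0,0,0,0,0.9],[0,0,0,0,0,-0.1,0.9],[0,0,0,0,0,-0.15,0.9],[0,0,0,0,0,-0.2,0.9],[0,0,0,0,0,-0.2,0.9],[0,0,0,0,0,-0.2,0.9],[0,0,0,0,0,-0.1,0.9],[0,0,0,0,0,0,0.9],[0,0,0,0,0,0,0.9]]]}}

```text
clock: 19.27
position: [0.5319, 0.0554, 0.244]
ee_rot: [0.929, 0.369, 0.001, 0.001]
ft_force: [-0.4, 0.8, -0.5]
grip_width: 0.905
grasp_force: 0.0
```

```bash
python3 -c "
from h import *
o,r=state()
im=optics.camera('wrist'); cv2.imwrite('pics/w8.png',im[...,::-1])
hsv=cv2.cvtColor(im,cv2.COLOR_RGB2HSV)
print(im[198,275],im[180,275],hsv[198,275])
for s,c in blobs(im,(0,120,80),(10,255,130),150)[1]: print(s,c,wplane(c,.12,o,r))
goto([.5132,-.0868,.245])"
```

```text
t 19.27 pos [0.5319 0.0554 0.244 ] yaw 0.756 tilt 0.002 j [ 0.3858  0.165  -0.6396  1.6204  0.1007  1.3869 -1.0806] F [-0.4002  0.8302 -0.4644] w 0.905 gf 0.0
[110  54  34] [55 35 21] [  8 176 110]
[89, 14, 30, 32, 629] [102.7949  28.8537] [0.5464 0.2964 0.12  ]
[255, 187, 37, 35, 1027] [273.0993 204.1207] [0.5299 0.055  0.12  ]
[345, 292, 12, 22, 165] [350.6667 303.297 ] [ 0.5071 -0.0799  0.12  ]
t 19.32 pos [0.5312 0.0551 0.2426] yaw 0.756 tilt 0.0 j [ 0.3858  0.1661 -0.6394  1.6223  0.1008  1.3866 -1.0807] F [ 0.36   -0.5313 -0.9836] w 0.902 gf 0.0
shift units [-0.552   0.455  -0.0119]
```

Emit:
{"name": "send_rows", "arguments": {"plan": [[[0,0,0,-0.11,0.091,0,0.9],[0,0,0,-0.11,0.091,0,0.9],[0,0,0,-0.11,0.091,0,0.9],[0,0,0,-0.11,0.091,0,0.9],[0,0,0,-0.11,0.091,0,0.9],[0,0,0,0,0,0,0.9],[0,0,0,0,0,0,0.9],[0,0,0,0,0,0,0.9]]]}}

```text
clock: 19.98
position: [0.5132, -0.0857, 0.2418]
ee_rot: [0.929, 0.369, -0.001, -0.001]
ft_force: [-0.6, 0.0, -0.2]
grip_width: 0.902
grasp_force: 0.0
```

```bash
python3 -c "
from h import *
o,r=state()
im=optics.camera('wrist'); cv2.imwrite('pics/w9.png',im[...,::-1])
for s,c in blobs(im,(0,120,80),(10,255,130),150)[1]: print(s,c,wplane(c,.12,o,r))
goto([.5132,-.0868,.052])"
```

```text
t 19.98 pos [ 0.5132 -0.0857  0.2418] yaw 0.756 tilt 0.002 j [ 0.5701  0.122  -0.5313  1.6596  0.0621  1.3789 -0.7845] F [-0.5968  0.032  -0.2073] w 0.902 gf 0.0
[183, 99, 33, 18, 217] [201.2074 108.6544] [0.5315 0.0208 0.12  ]
[259, 185, 38, 36, 1049] [277.47   202.0934] [ 0.5153 -0.0872  0.12  ]
t 20.03 pos [ 0.5134 -0.0852  0.2421] yaw 0.757 tilt 0.001 j [ 0.5695  0.1218 -0.5318  1.6592  0.0621  1.3789 -0.7844] F [-0.6009  0.0575  0.0255] w 0.896 gf 0.0
shift units [-0.006   0.0065  0.9503]
```

Emit:
{"name": "send_rows", "arguments": {"plan": [[[0,0,0,-0.003,0.01,0.1,0.9],[0,0,0,0,0,0.15,0.9],[0,0,0,0,0,0.15,0.9],[0,0,0,0,0,0.15,0.9],[0,0,0,0,0,0.15,0.9],[0,0,0,0,0,0.15,0.9],[0,0,0,0,0,0.1,0.9],[0,0,0,0,0,0,0.9],[0,0,0,0,0,0,0.7],[0,0,0,0,0,0,0.6],[0,0,0,0,0,0,0.5],[0,0,0,0,0,0,0],[0,0,0,0,0,0,0],[0,0,0,0,0,0,0],[0,0,0,0,0,0,0],[0,0,0,0,0,0,0]]], "squeeze": 35}}

```text
clock: 21.37
position: [0.5156, -0.0877, 0.0548]
ee_rot: [0.929, 0.369, 0.001, 0.001]
ft_force: [-3.1, 1.8, 5.9]
grip_width: 0.481
grasp_force: 34.7
```

Emit:
{"name": "send_rows", "arguments": {"plan": [[[0,0,0,0,0,-0.03,0],[0,0,0,0,0,-0.06,0],[0,0,0,0,0,-0.06,0],[0,0,0,0,0,-0.06,0],[0,0,0,0,0,-0.02,0],[0,0,0,0,0,0,0],[0,0,0,0,0,0,0],[0,0,0,0,0,0,0],[0,0,0,0,0,0,0],[0,0,0,0,0,0,0],[0,0,0,0,0,0,0]]]}}

```text
clock: 22.28
position: [0.5143, -0.0882, 0.0985]
ee_rot: [0.929, 0.369, -0.0, -0.0]
ft_force: [0.1, -0.7, -2.7]
grip_width: 0.478
grasp_force: 36.0
```

```bash
python3 -c "
from h import *
f=[]
for i in range(12):
  f.append(get_obs()['ft_force']); optics.camera('top')
f=np.array(f);print(f.mean(0),f.std(0)/12**.5);state()
for n,uv in (('scene',0),('top',0)):
  im=optics.camera(n);cv2.imwrite('pics/%s5.png'%n,im[...,::-1])
"
```

```text
[ 0.1212  0.0661 -2.935 ] [0.12   0.1581 0.1478]
t 22.88 pos [ 0.5146 -0.0883  0.0989] yaw 0.756 tilt 0.0 j [ 0.551   0.2435 -0.525   1.8419  0.1367  1.0916 -0.8395] F [-0.0962 -0.6747 -2.6259] w 0.482 gf 36.1
```

B weighs about 2.94 N, so it's the heavier, solid head. I'll lift it and carry it to the nest.

Emit:
{"name": "send_rows", "arguments": {"plan": [[[0,0,0,0,0,-0.06,0],[0,0,0,0,0,-0.12,0],[0,0,0,0,0,-0.12,0],[0,0,0,0,0,-0.12,0],[0,0,0,0,0,-0.06,0],[0,0,0,-0.05,0.05,0,0],[0,0,0,-0.09,0.088,0,0],[0,0,0,-0.1,0.095,0,0],[0,0,0,-0.1,0.095,0,0],[0,0,0,-0.1,0.095,0,0],[0,0,0,-0.1,0.095,0,0],[0,0,0,-0.1,0.095,0,0],[0,0,0,-0.1,0.095,0,0],[0,0,0,-0.09,0.088,0,0],[0,0,0,-0.06,0.06,0,0],[0,0,0,-0.03,0.025,0,0],[0,0,0,0,0,0,0],[0,0,0,0,0,0,0],[0,0,0,0,0,0,0]]]}}

```text
clock: 24.57
position: [0.5023, -0.3406, 0.1951]
ee_rot: [0.929, 0.37, 0.0, -0.0]
ft_force: [0.8, 0.0, -2.6]
grip_width: 0.482
grasp_force: 36.3
```

```bash
python3 -c "
from h import *
goto([.5025,-.342,.195])
s=optics.camera('scene')[...,::-1];w=optics.camera('wrist')[...,::-1]
cv2.imwrite('pics/fin.png',np.hstack([cv2.resize(s[80:300,20:360],(480,310)),cv2.resize(w,(310,310))]))"
```

```text
t 24.57 pos [ 0.5023 -0.3406  0.1951] yaw 0.758 tilt 0.001 j [ 0.8101  0.3234 -0.361   1.5158  0.1151  1.3236 -0.3746] F [ 0.7904  0.0398 -2.5901] w 0.482 gf 36.3
shift units [-0.0039  0.0058  0.0003]
```

View pics/fin.png

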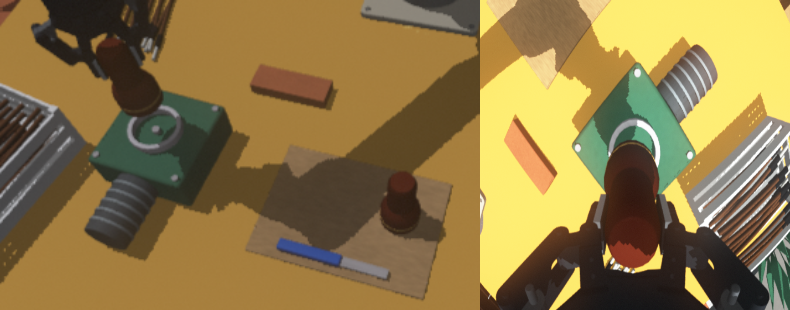

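The final view shows B upright in the gripper above the nest ring, with its lower bulb at about scene (119,153). A stands alone on the cardboard, and the bystanders haven't moved.

```bash
python3 -c "
from h import *
u=proj('scene',[.5023,-.3406,.155]);print(u)
o,r=state()
from workcell import job
if abs(u[0]-119)<10 and abs(u[1]-153)<12 and np.abs(o['joint_velocities']).max()<.03: print(job.hand_in())"
```

```text
(np.float64(118.63133905846914), np.float64(149.9539866591444))
t 24.67 pos [ 0.5022 -0.341   0.1952] yaw 0.758 tilt 0.001 j [ 0.8101  0.3233 -0.3606  1.5156  0.1154  1.3235 -0.3743] F [-0.0523 -0.6871 -3.0319] w 0.483 gf 36.3
the job is handed in; nothing more can be done
None
```

I handed the job in at about 25 s on the robot's clock (no score came back): the stop button was pressed and turned clockwise to its green mark, the lighter head (about 1.6 N) was lifted and is back upright on the cardboard, and the heavier one (about 2.9 N) is held upright about 6 cm above the nest.

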